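# Let the cheese press down on its release valve

### The arm

A 6-joint arm with a two-finger parallel gripper is mounted at the origin on a cart in front of the work surface, level with it; the furniture and walls round the work are solid. World frame = base frame: x ahead of the robot, y to its left, z up, the work surface at z = 0. Lengths are in m, angles in rad, forces in N, time in s.
With the tool pointing down it reaches from about 0.375 to 0.975 m from the base axis. Payload 3.8 kg.
Tool frame: the origin (TCP) lies midway between the tips of the shut fingers; the grasp point (between the pads) lies 19 mm behind it; z points along the fingers, y is the line along which they close (so a half turn about z gives the same grasp; the last joint's range is limited). The gripper opens to 85 mm and grips with 20 to 120 N. Pads are 22 mm wide; open, the fingers measure 114 mm over their backs; the gripper's body (76 mm by 85 mm) begins 54 mm behind the grasp point. The pads swing forward as they close: fully open they stand 13 mm farther back than shut.
Start: joints at [-1.168, 0.264, 1.604, -0, 1.274, -0.037], TCP at [0.287, -0.611, 0.231] pointing down, gripper open.
Joint ranges: [-2.63, 2.63], [-0.94, 2.18], [0.31, 2.57], [-1.31, 4.45], [0, 2.66], [-2.55, 2.55]. Speed limits (rad/s): [2.57, 2.57, 3.14, 3.14, 3.14, 3.14].

### API

Orientations are given as a rotation vector (axis times angle).
In Python, from workcell import bot gives the robot as it stands.
- The arm moves only by the tool step_arm, never from a script. Its argument "motion" is a list of rows, each a list of 5 numbers: the finger opening in cm, from 0 to 8.54, then the shift along the tool's x, y, z in cm, then the turn about the tool's z in degrees. In form: [[claw, dx, dy, dz, twist], ...]. A call has 1 to 20 rows; each row is the pose to reach, as a shift and turn from the pose commanded when the call began, along the tool's axes at that moment; what a row does not reach only later rows make up. A row lasts 1/10 s, in which the tool goes at most 50 mm and 8.59 degrees, less where a joint would pass 70% of its speed; a pose out of reach is approached as far as the arm can. A call with a gripper value outside its range is refused whole. The fingers move at their own pace and stop on an object; "force" is the grip in N (left out, the last holds). Time passes only in rows, so rows that repeat a pose let the fingers close. It gives the time, the measured TCP pose, the force, the opening and the grip force at its end, in the units of the state.
- bot.read_state(): the state, without advancing time (a new reading comes with each control period).
- bot.read_camera(name): name is "scene" or "side" or "wrist"; returns (picture, depth): 400x640x3 uint8, red, green, blue; 400x640 float32, m along the optical axis (not along the pixel's ray), 0 where there is no reading.
- bot.calibration(name): a dict with "mtx" (3x3 intrinsics, pixels), "k1" (the pictures are not rectified: a ray, as slopes to the right and down, at radius r is drawn at 1 + k1 r^2 times it, then the intrinsics apply), "origin" and "orientation" of the camera in the world; the wrist camera has in their place "T_tool_cam" (4x4, takes a point from camera to tool coordinates, whose origin is the TCP and whose axes are the flange's). Camera axes: x right, y up, looking along -z (the intrinsics and any distortion apply to the point x, -y, -z); pixel columns grow to the right and rows downward; lengths in m; the calibration is good to about 2 mm. A picture is of the moment at which its call begins: read the wrist's pose just before it. calibration takes no time and is no camera call.
- bot.finish_job(): hands the job in; it is judged then, once.
The state is a dict: "time": time; "q": joint angles; "joint_vel": joint speeds; "joint_torque": joint torques, N m; "tool_pos": TCP position; "tcp_rot": TCP orientation; "wrist_force": force on the tool from outside, world axes, zero at the start; "torque": the same for the moment, N m; "width": opening from 0.0 (shut) to 1.0 (fully open); "grip_force": force on a finger pad.
Only numpy, scipy, OpenCV 4.12 (cv2) and the standard library are available. Lean on these libraries where they do the work, as an engineer would, in place of code of your own. Each camera call takes 0.05 s, during which the arm holds its last target. There are 200 camera calls.

### The job

The cheese on the hydraulic table press is done. Crack the release lever (red upright grip) open just a fraction of a turn, counter-clockwise from above, so that the ram and the whey tray come down slowly, never faster than about 2 cm a second, until the ram is all the way down. Then swing the lever shut again and nip it finger-tight against its stop screw, with a push of about 10 N at the red grip and never more than 20 N, let go, and leave the mug under the spout and the other things where they stand.

Things in the scene. Friction and masses are not known exactly. Their poses are not given: they have to be found in the camera images.
- lever_knob (a point): centre of the red upright barrel grip at the free end of the steel release lever: 17 mm diameter, 43 mm tall (21 mm above and 22 mm below this point), free on all sides, 123 mm above the table. Its axes turn with the lever: x points outward along the lever away from the spindle, z up; pushing the grip toward its own +y opens the valve, toward its -y shuts it. The lever arm, 11 mm wide and 8 mm thick, lies flat 22 mm below this point
- spindle (a point): point on the upright turning axis of the release lever, at the same height as the centre of the red grip (123 mm), 82 mm from the grip's axis; fixed to the press. Its axes are those of the press: x from the press's front to its back, z up. The press frame, with whey tray, mould and 285 mm high crosshead, begins 40 mm behind this point (toward +x); nothing stands in front of it
- release_lever (a joint): lever angle from its stop, rad: 0 = arm touches the stop (shut); grows to 1.4 opening counter-clockwise from above. Stays where left; moving it takes about 3 N at the grip. No oil flows until it cracks open somewhere from 0.15 to 0.65 (differs each time); then the ram sinks at 5 to 10 mm/s, and about 7 mm/s faster per further 0.1 rad. Turned back, it slows and stops the ram at once
- press_ram (a joint): height of the ram above its lowest position, m: about 0.05 at the start (held up by the oil), 0 when it rests fully down on the jack. The tray and mould ride on it
- tray (a point): centre of the underside of the round steel whey tray on the ram (tray 144 mm in diameter, with a white cheese mould 106 mm in diameter on it); 104 mm above the table when the ram is fully down
- stop_screw: upright brass stop screw, 8 mm in diameter, against which the lever arm closes at 44 mm from the spindle; origin at its foot. 10 N of push on the red grip presses the arm on it with about 14 N, 20 N of push with about 32 N; the contact is stiff
- whey_mug: striped mug that stands under the spout at the left of the press, about 86 mm in diameter and 101 mm high with a handle; origin at its underside. Leave it standing
- pepper_mill: wooden pepper mill, 58 mm in diameter, 160 mm high, at the right; origin at the middle of its underside. Leave it standing
- jam_jar: jam jar, 64 mm in diameter, 87 mm high, at the right; origin at the middle of its underside. Leave it standing
Things that resemble listed ones, but are neither listed nor needed, are in the scene too. Leave any pink or purple look-alike of the whey_mug alone.

How it is judged:
On the way, in this order (a step that is already met when the one before it is completed fails the run):
1. the valve is cracked open and the ram has begun to sink (distance of tray from where it was at the start of the episode above 0.008 m), for 0.1 s.
2. the ram has come all the way down with the valve still open (value of joint press_ram below 0.002 m and value of joint release_lever above 0.1 rad), for 0.2 s.
3. the lever is pressed finger-tight against its stop screw (at least 6 N on the screw, which takes about 6 N at the red grip) (value of joint release_lever below 0.03 rad and contact force between stop_screw and anything else above 6 N), for 0.1 s.
At the end, for the whole second after the job is handed in: the ram is fully down (within 3 mm), the release lever stands shut at its stop (within 0.04 rad) after being nipped against it, the mug, mill and jar stand upright and at rest, and the robot has let go (value of joint press_ram below 0.003 m and value of joint release_lever below 0.04 rad and linear speed of whey_mug below 0.02 m/s and angle between each of whey_mug, pepper_mill, jam_jar's own z axis and vertical below 0.15 rad); the robot touches nothing.
It fails at once if the ram sinks faster than 25 mm/s (velocity of joint press_ram below -0.025 m/s).
It fails at once if the lever is forced against its stop screw with more than 40 N (more than about 24 N at the red grip) (contact force between stop_screw and anything else above 40 N).
It fails at once if the mug, mill or jar is shifted by more than 20 mm (distance of any of whey_mug, pepper_mill, jam_jar from where it was at the start of the episode above 0.02 m).
It also fails if it takes over 69 s, if anything falls off the work surface, if the arm or the gripper's body presses on something with over 40 N, if the wrist force passes 120 N, or if a joint passes its speed limit or range.

## Working session

There is one attempt and no reset: what is moved stays moved. The work goes in short steps, Python scripts to look and compute and a tool call to move; the robot and the scene stay as the last step left them, time stands still between calls to the robot, and variables do not carry over. Pictures are saved under pics/ and viewed, at most 10 in all, crops included, and the job is handed in when it is done.

Besides the shell and the picture viewer there is one more tool, called after ">>>" by a JSON object that holds its "name" and its "arguments", one argument or row to a line. step_arm: Moves the arm, as the interface text tells. Its arguments: {"type":"object","properties":{"motion":{"type":"array","items":{"type":"array","items":{"type":"number"}}},"force":{"type":"number"}},"required":["motion"]}

```bash
mkdir -p pics; cat > h.py <<'E'
import numpy as np, cv2
from workcell import bot
from scipy.spatial.transform import Rotation as R
def save(n,f):
    im,d=bot.read_camera(n); cv2.imwrite('pics/'+f+'.png',im[:,:,::-1]); np.savez('pics/'+f,im=im,d=d); return im,d
def cam(n):
    c=bot.calibration(n); o=np.array(c['orientation']) if 'orientation' in c else None
    if o is not None: o=R.from_rotvec(o).as_matrix() if o.size==3 else o
    return c,o
def slope(c,u,v):
    K=np.array(c['mtx']); a=np.array([(u-K[0,2])/K[0,0],(v-K[1,2])/K[1,1]]); s=a.copy()
    for _ in range(20): s=a/(1+c['k1']*(s@s))
    return s
def ray(n,u,v):
    c,o=cam(n); s=slope(c,u,v); return np.array(c['origin']),o@np.array([s[0],-s[1],-1.])
def onplane(n,u,v,z):
    p,d=ray(n,u,v); return p+d*(z-p[2])/d[2]
def ondepth(n,u,v,dep):
    p,d=ray(n,u,v); return p+d*dep
E
python3 - <<'E'
from h import *
s=bot.read_state(); print(s)
for n in('scene','side'): print(bot.calibration(n)); save(n,n+'0')
E
```

```text
{'time': 0.0, 'q': array([-1.16785739e+00,  2.64798328e-01,  1.60534092e+00, -1.85512243e-05,
        1.27372340e+00, -3.68642488e-02]), 'joint_vel': array([-0.00078922, -0.00017335, -0.00166237, -0.00122209,  0.00062233,
       -0.00168042]), 'joint_torque': array([-7.61079973e-04, -5.15117598e+01, -3.67315292e+01, -8.26876453e-05,
        1.30082868e-02, -4.55165164e-06]), 'tool_pos': array([ 0.28711974, -0.61009135,  0.22994946]), 'tcp_rot': array([-3.06376259e+00, -6.84809023e-01,  6.75927699e-04]), 'wrist_force': array([-0.18711937,  0.82609232,  0.35038077]), 'torque': array([ 0.02642148, -0.00972776,  0.04661977]), 'grip_force': 0.0, 'width': 1.0027891151894626}
{'mtx': array([[386.95963624,   0.        , 323.06989653],
       [  0.        , 386.95963624, 191.76441757],
       [  0.        ,   0.        ,   1.        ]]), 'k1': -0.09636375809811203, 'origin': array([0.18417932, 0.60233556, 1.02304507]), 'orientation': array([ 0.21036905, -0.93048618, -2.53180365])}
{'mtx': array([[409.35052274,   0.        , 320.42760116],
       [  0.        , 409.35052274, 208.58996997],
       [  0.        ,   0.        ,   1.        ]]), 'k1': -0.03872131291146233, 'origin': array([0.18509643, 0.57487588, 0.71875012]), 'orientation': array([ 0.27487918, -1.16095002, -2.45665813])}
```

View pics/scene0.png

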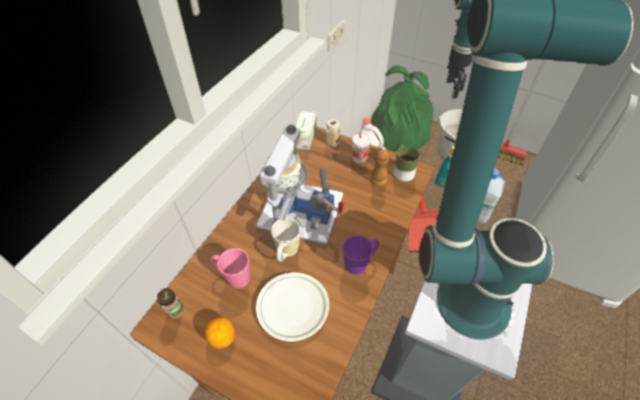

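View pics/side0.png

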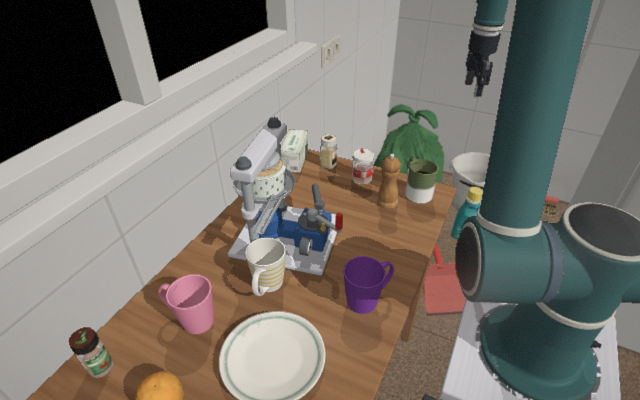

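The scene shows the press at about (300,195). One red object beside it is at (341,206) in scene and (339,220) in side. The striped mug is at (285,238), and the pink and purple mugs are look-alikes. I'll enlarge the press to confirm the grip.

```bash
python3 - <<'E'
from h import *
a=np.load('pics/side0.npz'); im=a['im'];d=a['d']
cv2.imwrite('pics/crop1.png',cv2.resize(im[110:290,220:420,::-1],None,fx=3.3,fy=3.3,interpolation=cv2.INTER_CUBIC))
for n in('scene','side'):
    a=np.load(f'pics/{n}0.npz'); im=a['im'];d=a['d']
    h=cv2.cvtColor(im,cv2.COLOR_RGB2HSV)
    m=(((h[...,0]<7)|(h[...,0]>172))&(h[...,1]>150)&(h[...,2]>60)).astype(np.uint8)
    k,l,st,ce=cv2.connectedComponentsWithStats(m)
    for i in range(1,k):
        if st[i,4]>15:
            u,v=ce[i]; dep=np.median(d[l==i]); print(n,st[i],ce[i].round(1),dep,ondepth(n,u,v,dep).round(3),onplane(n,u,v,.123).round(3))
E
```

```text
scene [502 141  25  15 109] [512.6 149.4] 2.4166846 [-0.123 -1.528 -0.637] [ 0.018 -0.552  0.123]
scene [409 197  29  53 683] [420.1 224.4] 2.1495833 [ 0.246 -0.764 -0.732] [ 0.216 -0.098  0.123]
scene [339 202   4  10  28] [340.4 206.6] 1.1322575 [ 0.445 -0.048  0.131] [ 0.448 -0.054  0.123]
side [354 171   7   7  31] [357.3 174. ] 1.2057774 [ 0.53  -0.367  0.032] [ 0.484 -0.242  0.123]
side [366 170   7   7  27] [369.1 173.3] 1.2080184 [ 0.5   -0.385  0.033] [ 0.458 -0.258  0.123]
side [336 213   7  17  99] [338.9 221.1] 0.89467007 [ 0.448 -0.047  0.13 ] [ 0.452 -0.055  0.123]
side [433 245   9  19  98] [437.2 254.9] 1.9077322 [ 0.29  -0.864 -0.661] [ 0.23  -0.047  0.123]
```

View pics/crop1.png

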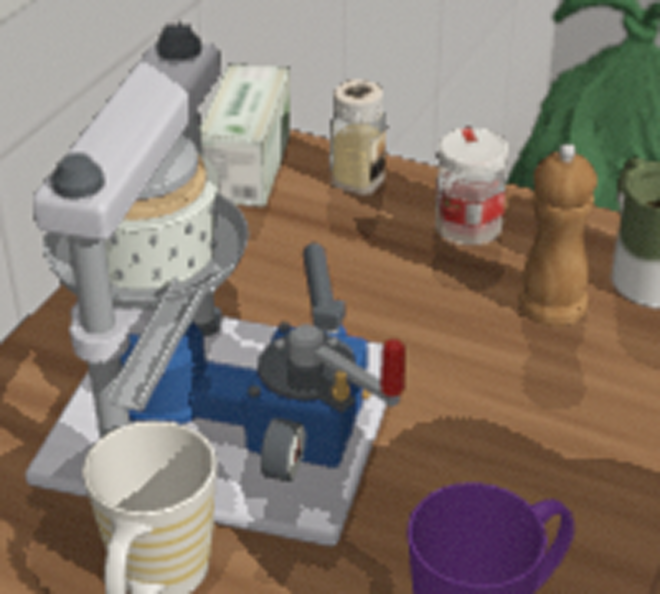

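Confirmed: the grip is at crop (393,367), on the lever arm running from the spindle hub at crop (305,345), with the brass screw at (342,387). The other grey bar, at (318,280), is the pump socket. Next I'll work out the geometry.

```bash
python3 - <<'E'
from h import *
a=np.load('pics/side0.npz'); d=a['d']
def c(x,y,name):
    u=220+x/3.3; v=110+y/3.3; dep=d[int(round(v)),int(round(u))]; print(name,(round(u),round(v)),ondepth('side',u,v,dep).round(3))
for x,y,n in[(305,333,'hubtop'),(303,345,'hub'),(345,365,'arm mid'),(375,385,'arm'),(342,378,'brass'),(315,250,'pump top'),(328,310,'pump base'),(150,240,'mould'),(230,250,'tray r'),(75,175,'knob L'),(178,42,'knob R'),(60,215,'crosshead end'),(345,530,'base corner F'),(385,345,'base corner R'),(40,475,'base corner L'),(150,430,'mug rim'),(215,440,'mug rim r'),(565,160,'mill'),(470,150,'jar'),(490,500,'purple')]: c(x,y,n)
# points with height > .1 in top view near press
u,v=np.meshgrid(np.arange(220,420),np.arange(110,290)); P=[]
for uu,vv in zip(u.ravel(),v.ravel()): P.append(np.r_[ondepth('side',uu,vv,d[vv,uu]),uu,vv])
P=np.array(P); np.save('pics/P.npy',P)
m=(P[:,2]>.095)&(P[:,2]<.4)&(np.hypot(P[:,0]-.45,P[:,1]+.05)<.15)
G={}
for p in P[m]: G.setdefault((round(p[0]*50)/50,round(p[1]*50)/50),[]).append(p[2])
for k in sorted(G): print(k,len(G[k]),round(max(G[k]),3),end='; ')
E
```

```text
hubtop (312, 211) [ 0.529 -0.078  0.107]
hub (312, 215) [ 0.525 -0.066  0.107]
arm mid (325, 221) [ 0.49  -0.061  0.105]
arm (334, 227) [ 0.465 -0.056  0.1  ]
brass (324, 225) [ 0.488 -0.053  0.1  ]
pump top (315, 186) [ 0.577 -0.188  0.092]
pump base (319, 204) [ 0.538 -0.132  0.086]
mould (265, 183) [ 0.612 -0.019  0.2  ]
tray r (290, 186) [ 0.588 -0.079  0.16 ]
knob L (243, 163) [0.62  0.038 0.282]
knob R (274, 123) [ 0.654 -0.135  0.28 ]
crosshead end (238, 175) [0.627 0.049 0.258]
base corner F (325, 271) [ 0.464 -0.007  0.002]
base corner R (337, 215) [ 0.456 -0.051  0.143]
base corner L (232, 254) [0.677 0.056 0.02 ]
mug rim (265, 240) [0.584 0.044 0.094]
mug rim r (285, 243) [ 0.582 -0.031  0.019]
mill (391, 158) [ 0.418 -0.308  0.151]
jar (362, 155) [ 0.524 -0.385  0.088]
purple (368, 262) [ 0.359 -0.002  0.087]Traceback (most recent call last):
  File "<stdin>", line 8, in <module>
  File "h.py", line 19, in ondepth
    p,d=ray(n,u,v); return p+d*dep
        ~~~^^^^^^^
  File "h.py", line 15, in ray
    c,o=cam(n); s=slope(c,u,v); return np.array(c['origin']),o@np.array([s[0],-s[1],-1.])
        ~~~^^^
  File "h.py", line 7, in cam
    c=bot.calibration(n); o=np.array(c['orientation']) if 'orientation' in c else None
ValueError: time passes only in moves, steps and waits
```

>>> {"name": "step_arm", "arguments": {
  "motion": [
    [5, 2.7, -3.1, 0, 3],
    [5, 5.5, -6.2, 0, 6],
    [5, 8.2, -9.3, 0, 9],
    [5, 11, -12.4, 0, 12],
    [5, 13.7, -15.5, 0, 15],
    [5, 16.5, -18.6, 0, 18],
    [5, 19.2, -21.7, 0, 21],
    [5, 22, -24.8, 0, 24],
    [5, 24.7, -27.9, 0, 27],
    [5, 27.5, -31.1, 0, 30],
    [5, 30.2, -34.2, 0, 33],
    [5, 33, -37.3, 0, 36],
    [5, 35.7, -40.4, 0, 39],
    [5, 38.4, -43.5, 0, 39],
    [5, 38.4, -43.5, 0, 39],
    [5, 38.4, -43.5, 0, 39],
    [5, 38.4, -43.5, 0, 39]
  ],
  "force": 20
}}

```text
time: 1.8
tool_pos: [0.4492, -0.0543, 0.231]
tcp_rot: [3.118, -0.378, -0.001]
wrist_force: [-0.9, 0.3, -0.6]
width: 0.586
grip_force: 0.0
```

```bash
python3 - <<'E'
from h import *
s=bot.read_state(); print({k:s[k] for k in('time','q','tool_pos','tcp_rot','wrist_force','width')}); print(R.from_rotvec(s['tcp_rot']).as_matrix().round(3))
c=bot.calibration('wrist'); print(c)
w,dw=save('wrist','w1'); sd,_=save('side','s1')
cv2.imwrite('pics/c2.png',np.hstack([cv2.resize(w,(400,250)),cv2.resize(sd,(400,250))])[:,:,::-1])
h=cv2.cvtColor(w,cv2.COLOR_RGB2HSV)
m=(((h[...,0]<7)|(h[...,0]>172))&(h[...,1]>150)&(h[...,2]>60)).astype(np.uint8)
k,l,st,ce=cv2.connectedComponentsWithStats(m); T=np.array(c['T_tool_cam']); Rt=R.from_rotvec(s['tcp_rot']).as_matrix()
for i in range(1,k):
    if st[i,4]>15:
        dep=np.median(dw[l==i]); sl=slope(c,*ce[i]); p=T@np.r_[sl[0]*dep,-sl[1]*dep,-dep,1]
        print(st[i],ce[i].round(1),dep,p[:3].round(4),(s['tool_pos']+Rt@p[:3]).round(4))
E
```

```text
{'time': 1.8, 'q': array([-1.74984713e-01, -1.67687601e-01,  2.05569726e+00, -6.40259227e-04,
        1.25427126e+00,  1.63717057e+00]), 'tool_pos': array([ 0.44921953, -0.0543475 ,  0.23097917]), 'tcp_rot': array([ 3.11821557e+00, -3.77826488e-01, -1.13118355e-03]), 'wrist_force': array([-0.86466522,  0.28194351, -0.55071303]), 'width': 0.585557388497864}
[[ 0.971 -0.239 -0.001]
 [-0.239 -0.971 -0.   ]
 [-0.001  0.001 -1.   ]]
{'mtx': array([[302.53381831,   0.        , 323.94541963],
       [  0.        , 302.53381831, 196.01848256],
       [  0.        ,   0.        ,   1.        ]]), 'k1': 0.008426212329088809, 'T_tool_cam': array([[ 7.98319608e-04,  9.61026014e-01,  2.76456801e-01,
         6.96078367e-02],
       [ 9.99999572e-01, -8.96690760e-04,  2.29416966e-04,
        -3.23077776e-04],
       [ 4.68371931e-04,  2.76456500e-01, -9.61026318e-01,
        -1.42619882e-01],
       [ 0.00000000e+00,  0.00000000e+00,  0.00000000e+00,
         1.00000000e+00]])}
[598   1  27  38 395] [609.4  21.5] 0.30427703 [0.1527 0.2837 0.198 ] [ 0.5296 -0.3664  0.0331]
[608  44  32  10 200] [626.   48.9] 0.3110595 [0.1278 0.3069 0.1979] [ 0.4998 -0.383   0.0332]
[313 179  20  28 447] [322.8 192.8] 0.24089582 [ 0.0055 -0.0013  0.0896] [ 0.4548 -0.0544  0.1414]
```

View pics/c2.png

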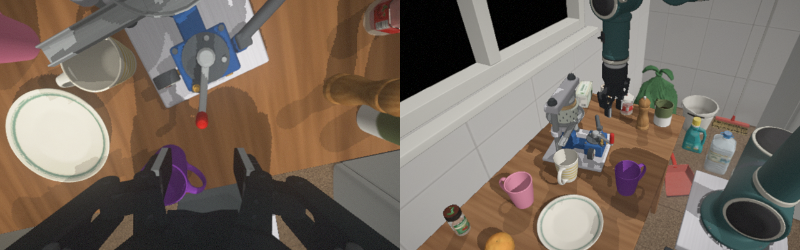

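The wrist view shows the grip almost exactly under the TCP, with the lever along tool x, so I'll descend and close into a loose cage.

>>> {"name": "step_arm", "arguments": {
  "motion": [
    [5, 0, -0.1, 1.5, 0],
    [5, 0, -0.1, 3.5, 0],
    [5, 0, -0.1, 5.5, 0],
    [5, 0, -0.1, 7.5, 0],
    [5, 0, -0.1, 9.5, 0],
    [5, 0, -0.1, 11, 0],
    [5, 0, -0.1, 11.8, 0],
    [2.6, 0, -0.1, 11.8, 0],
    [2.6, 0, -0.1, 11.8, 0],
    [2.6, 0, -0.1, 11.8, 0],
    [2.6, 0, -0.1, 11.8, 0]
  ],
  "force": 20
}}

```text
time: 3.0
tool_pos: [0.4507, -0.0529, 0.1142]
tcp_rot: [3.119, -0.378, 0.003]
wrist_force: [0.6, 0.0, -0.1]
width: 0.307
grip_force: 0.0
```

```bash
cat >> h.py <<'E'
def ram(ref=False):
    """vertical image shift of mould/tray patch in side view (px), sink ~; and state"""
    out=[]
    for n,(x0,y0,x1,y1) in dict(side=(240,165,292,200)).items():
        im,d=bot.read_camera(n); g=cv2.cvtColor(im,cv2.COLOR_RGB2GRAY)
        if ref: np.save('pics/ref_'+n,g)
        t=np.load(f'pics/ref_{n}.npy')[y0:y1,x0:x1]
        r=cv2.matchTemplate(g[y0-6:y1+45,x0-6:x1+10],t,cv2.TM_CCOEFF_NORMED); _,q,_,p=cv2.minMaxLoc(r)
        sub=0
        if 0<p[1]<r.shape[0]-1:
            a,b,c=r[p[1]-1:p[1]+2,p[0]]; sub=.5*(a-c)/(a-2*b+c)
        out.append((p[0]-6,round(p[1]-6+sub,2),round(q,3)))
    s=bot.read_state(); print(s['time'],out,s['tool_pos'].round(4),s['wrist_force'].round(1),round(s['width'],3),s['grip_force'])
    return im
E
python3 - <<'E'
from h import *
im=ram(True); w,_=save('wrist','w2')
cv2.imwrite('pics/c3.png',np.hstack([w,im])[:,:,::-1][:, ::1][::1]); cv2.imwrite('pics/c3.png',cv2.resize(np.hstack([w[:,120:520],im[100:300,180:480].repeat(2,0)[:, :]]),(800,458))[:,:,::-1])
E
```

```text
3.05 [(0, np.float32(-0.01), 1.0)] [ 0.4506 -0.0528  0.1142] [-0.7 -0.4  0.1] 0.304 0.0
```

View pics/c3.png

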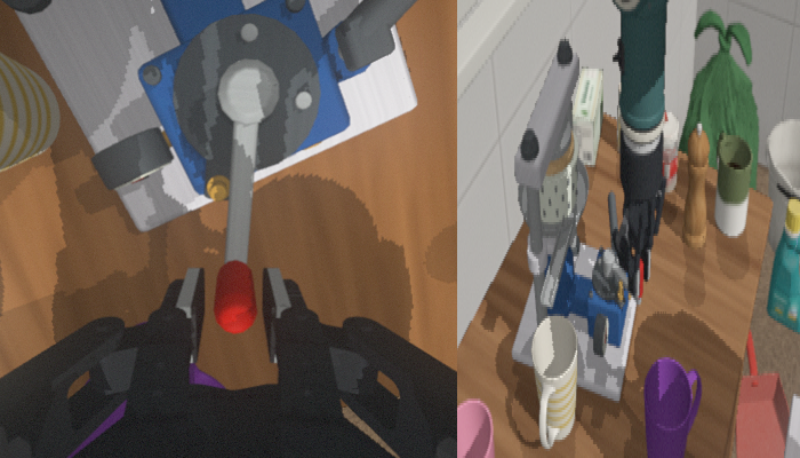

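The grip is caged between the pads. The stop screw is on the left, so tool +y opens the valve. First I'll take up the slack, to roughly 0.14 rad.

>>> {"name": "step_arm", "arguments": {
  "motion": [
    [2.6, 0.01, 0.33, 0, -2.3],
    [2.6, 0.03, 0.66, 0, -4.6],
    [2.6, 0.06, 0.98, 0, -6.9],
    [2.6, 0.1, 1.31, 0, -9.2],
    [2.6, 0.16, 1.63, 0, -11.5],
    [2.6, 0.16, 1.63, 0, -11.5]
  ]
}}

```text
time: 3.7
tool_pos: [0.4474, -0.0685, 0.1136]
tcp_rot: [-3.14, 0.063, 0.0]
wrist_force: [-0.9, 2.7, 0.3]
width: 0.306
grip_force: 1.3
```

```bash
cat >> h.py <<'E'
def grip():
    s=bot.read_state(); w,dw=bot.read_camera('wrist'); c=bot.calibration('wrist')
    h=cv2.cvtColor(w,cv2.COLOR_RGB2HSV); m=(((h[...,0]<7)|(h[...,0]>172))&(h[...,1]>150)&(h[...,2]>60)).astype(np.uint8)
    m[:150]=0; m[:, :200]=0; m[:,450:]=0
    k,l,st,ce=cv2.connectedComponentsWithStats(m); i=1+np.argmax(st[1:,4])
    dep=np.median(dw[l==i]); sl=slope(c,*ce[i]); p=np.array(c['T_tool_cam'])@np.r_[sl[0]*dep,-sl[1]*dep,-dep,1]
    P=s['tool_pos']+R.from_rotvec(s['tcp_rot']).as_matrix()@p[:3]
    print('grip tool',p[:3].round(4),'world',P.round(4)); return w
E
python3 -c "
from h import *
ram();grip()"
```

```text
3.75 [(0, np.float32(-0.03), 0.854)] [ 0.4474 -0.0685  0.1135] [-0.7  2.6  1.9] 0.304 1.3664049608632922
grip tool [ 0.0073 -0.0048 -0.0256] world [ 0.455  -0.064   0.1392]
```

>>> {"name": "step_arm", "arguments": {
  "motion": [
    [2.6, 0.01, 0.37, 0, -2.6],
    [2.6, 0.01, 0.37, 0, -2.6],
    [2.6, 0.01, 0.37, 0, -2.6]
  ]
}}

```text
time: 4.1
tool_pos: [0.4474, -0.0724, 0.1133]
tcp_rot: [-3.141, -0.006, 0.0]
wrist_force: [-1.4, 3.3, 1.2]
width: 0.308
grip_force: 1.4
```

```bash
python3 -c "
from h import *
ram();ram()"
```

```text
4.15 [(0, np.float32(-0.03), 0.839)] [ 0.4474 -0.0724  0.1132] [-0.7  2.3  1.7] 0.304 1.422092244029045
4.2 [(0, np.float32(-0.03), 0.839)] [ 0.4474 -0.0724  0.1133] [-1.5  3.3  1.6] 0.302 1.4731615595519543
```

>>> {"name": "step_arm", "arguments": {
  "motion": [
    [2.6, 0.01, 0.37, 0, -2.6],
    [2.6, 0.01, 0.37, 0, -2.6],
    [2.6, 0.01, 0.37, 0, -2.6]
  ]
}}

```text
time: 4.5
tool_pos: [0.4475, -0.0763, 0.1131]
tcp_rot: [3.141, 0.077, -0.0]
wrist_force: [-1.5, 2.3, 0.4]
width: 0.301
grip_force: 1.2
```

```bash
python3 -c "
from h import *
ram();ram()"
```

```text
4.55 [(0, np.float32(-0.04), 0.824)] [ 0.4475 -0.0763  0.1131] [-0.7  1.3  0.3] 0.305 1.1453650100156665
4.6 [(0, np.float32(-0.04), 0.825)] [ 0.4475 -0.0763  0.1131] [-0.6  2.7  0.9] 0.303 1.1214094748720527
```

```bash
sed -i 's/side=(240,165,292,200)/side=(254,170,284,197)/; s/y1+45,x0-6:x1+10/y1+40,x0-6:x1+6/' h.py; python3 -c "
from h import *
im=ram();cv2.imwrite('pics/c4.png',cv2.resize(np.hstack([np.load('pics/side0.npz')['im'][130:230,225:345],im[130:230,225:345]])[:,:,::-1],None,fx=3,fy=3))"
```

```text
4.65 [(0, np.float32(0.02), 0.701)] [ 0.4475 -0.0763  0.1131] [-0.3  3.   0.2] 0.305 1.1096490500494838
```

View pics/c4.png

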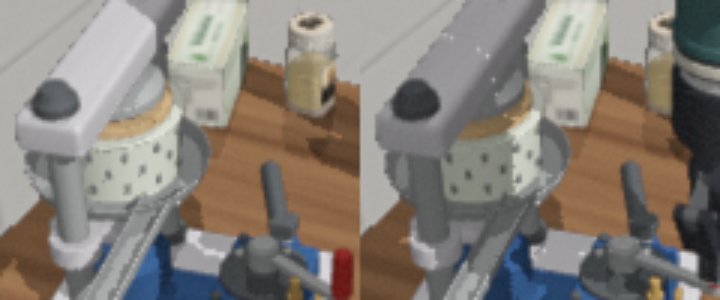

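The view is unobstructed, but the arm's shadow falls across the mould (right half, boundary near (510,170)). The ram hasn't moved. I'll reset the reference with this lighting and carry on.

```bash
python3 -c "
from h import *
ram(True)"
```

```text
4.7 [(0, np.float32(-0.02), 1.0)] [ 0.4475 -0.0763  0.1131] [-2.2  1.4 -0.9] 0.303 1.1013022251427174
```

>>> {"name": "step_arm", "arguments": {
  "motion": [
    [2.6, 0.01, 0.37, 0, -2.6],
    [2.6, 0.01, 0.37, 0, -2.6],
    [2.6, 0.01, 0.37, 0, -2.6]
  ]
}}

```text
time: 5.0
tool_pos: [0.4477, -0.08, 0.1131]
tcp_rot: [-3.138, -0.149, 0.0]
wrist_force: [-1.6, 1.5, 0.2]
width: 0.305
grip_force: 1.2
```

```bash
python3 -c "
from h import *
ram();ram()"
```

```text
5.05 [(0, np.float32(0.39), 0.968)] [ 0.4478 -0.08    0.1131] [-2.3  2.  -0.8] 0.306 1.1210767971351743
5.1 [(0, np.float32(0.57), 0.963)] [ 0.4478 -0.08    0.1132] [-1.   2.   0.6] 0.3 1.0978849790990353
```

>>> {"name": "step_arm", "arguments": {
  "motion": [
    [2.6, 0.01, 0.37, 0, -2.6],
    [2.6, 0.01, 0.37, 0, -2.6],
    [2.6, 0.01, 0.37, 0, -2.6]
  ]
}}

```text
time: 5.4
tool_pos: [0.4483, -0.0837, 0.1132]
tcp_rot: [3.134, 0.22, -0.0]
wrist_force: [-1.7, 2.1, -0.9]
width: 0.302
grip_force: 1.2
```

```bash
python3 -c "
from h import *
ram();ram();grip()"
```

```text
5.45 [(0, np.float32(1.78), 0.963)] [ 0.4483 -0.0837  0.1132] [-1.5  2.2 -1.1] 0.307 1.1338033061474562
5.5 [(0, np.float32(1.96), 0.969)] [ 0.4484 -0.0837  0.1132] [-1.8  2.2  0.1] 0.308 1.1157439788803458
grip tool [ 0.0061 -0.0049 -0.0258] world [ 0.4537 -0.078   0.139 ]
```

The ram is sinking at roughly 10 mm/s, so I'll hold the lever here.

>>> {"name": "step_arm", "arguments": {
  "motion": [
    [2.6, 0, 0, 0, 0],
    [2.6, 0, 0, 0, 0],
    [2.6, 0, 0, 0, 0],
    [2.6, 0, 0, 0, 0],
    [2.6, 0, 0, 0, 0],
    [2.6, 0, 0, 0, 0],
    [2.6, 0, 0, 0, 0],
    [2.6, 0, 0, 0, 0],
    [2.6, 0, 0, 0, 0],
    [2.6, 0, 0, 0, 0]
  ]
}}

```text
time: 6.55
tool_pos: [0.4484, -0.0837, 0.1133]
tcp_rot: [-3.134, -0.222, -0.0]
wrist_force: [-1.7, 1.3, -1.9]
width: 0.308
grip_force: 1.1
```

```bash
python3 -c "
from h import *
ram()"
```

```text
6.6 [(0, np.float32(5.79), 0.917)] [ 0.4484 -0.0837  0.1133] [-1.4  2.6 -1.1] 0.301 1.1228573927655816
```

>>> {"name": "step_arm", "arguments": {
  "motion": [
    [2.6, 0, 0, 0, 0],
    [2.6, 0, 0, 0, 0],
    [2.6, 0, 0, 0, 0],
    [2.6, 0, 0, 0, 0],
    [2.6, 0, 0, 0, 0],
    [2.6, 0, 0, 0, 0],
    [2.6, 0, 0, 0, 0],
    [2.6, 0, 0, 0, 0],
    [2.6, 0, 0, 0, 0],
    [2.6, 0, 0, 0, 0],
    [2.6, 0, 0, 0, 0],
    [2.6, 0, 0, 0, 0],
    [2.6, 0, 0, 0, 0],
    [2.6, 0, 0, 0, 0],
    [2.6, 0, 0, 0, 0]
  ]
}}

```text
time: 8.1
tool_pos: [0.4484, -0.0837, 0.1133]
tcp_rot: [-3.134, -0.222, -0.0]
wrist_force: [-1.4, 1.6, -1.4]
width: 0.3
grip_force: 1.2
```

```bash
python3 -c "
from h import *
ram()"
```

```text
8.15 [(1, np.float32(10.9), 0.95)] [ 0.4484 -0.0837  0.1133] [-0.3  2.1 -2.2] 0.305 1.1504013882949948
```

>>> {"name": "step_arm", "arguments": {
  "motion": [
    [2.6, 0, 0, 0, 0],
    [2.6, 0, 0, 0, 0],
    [2.6, 0, 0, 0, 0],
    [2.6, 0, 0, 0, 0],
    [2.6, 0, 0, 0, 0],
    [2.6, 0, 0, 0, 0],
    [2.6, 0, 0, 0, 0],
    [2.6, 0, 0, 0, 0],
    [2.6, 0, 0, 0, 0],
    [2.6, 0, 0, 0, 0],
    [2.6, 0, 0, 0, 0],
    [2.6, 0, 0, 0, 0],
    [2.6, 0, 0, 0, 0],
    [2.6, 0, 0, 0, 0],
    [2.6, 0, 0, 0, 0],
    [2.6, 0, 0, 0, 0],
    [2.6, 0, 0, 0, 0],
    [2.6, 0, 0, 0, 0],
    [2.6, 0, 0, 0, 0],
    [2.6, 0, 0, 0, 0]
  ]
}}

```text
time: 10.15
tool_pos: [0.4484, -0.0837, 0.1133]
tcp_rot: [-3.134, -0.222, -0.0]
wrist_force: [-0.7, 3.7, -1.7]
width: 0.3
grip_force: 1.2
```

```bash
python3 -c "
from h import *
ram();ram()"
```

```text
10.2 [(2, np.float32(17.56), 0.897)] [ 0.4483 -0.0837  0.1133] [-0.3  3.  -1.3] 0.301 1.1548478342592716
10.25 [(2, np.float32(17.74), 0.901)] [ 0.4484 -0.0837  0.1133] [-0.3  3.  -1.2] 0.306 1.1544143222272396
```

>>> {"name": "step_arm", "arguments": {
  "motion": [
    [2.6, 0, 0, 0, 0],
    [2.6, 0, 0, 0, 0],
    [2.6, 0, 0, 0, 0],
    [2.6, 0, 0, 0, 0],
    [2.6, 0, 0, 0, 0],
    [2.6, 0, 0, 0, 0],
    [2.6, 0, 0, 0, 0],
    [2.6, 0, 0, 0, 0],
    [2.6, 0, 0, 0, 0],
    [2.6, 0, 0, 0, 0],
    [2.6, 0, 0, 0, 0],
    [2.6, 0, 0, 0, 0],
    [2.6, 0, 0, 0, 0],
    [2.6, 0, 0, 0, 0],
    [2.6, 0, 0, 0, 0],
    [2.6, 0, 0, 0, 0],
    [2.6, 0, 0, 0, 0],
    [2.6, 0, 0, 0, 0],
    [2.6, 0, 0, 0, 0],
    [2.6, 0, 0, 0, 0]
  ]
}}

```text
time: 12.25
tool_pos: [0.4483, -0.0837, 0.1133]
tcp_rot: [-3.134, -0.222, -0.0]
wrist_force: [-1.2, 2.7, -1.7]
width: 0.305
grip_force: 1.1
```

```bash
python3 -c "
from h import *
ram()"
```

```text
12.3 [(2, np.float32(18.32), 0.903)] [ 0.4484 -0.0837  0.1133] [-0.6  3.1 -2.5] 0.307 1.1488090083003044
```

>>> {"name": "step_arm", "arguments": {
  "motion": [
    [2.6, 0, 0, 0, 0],
    [2.6, 0, 0, 0, 0],
    [2.6, 0, 0, 0, 0],
    [2.6, 0, 0, 0, 0],
    [2.6, 0, 0, 0, 0],
    [2.6, 0, 0, 0, 0],
    [2.6, 0, 0, 0, 0],
    [2.6, 0, 0, 0, 0],
    [2.6, 0, 0, 0, 0],
    [2.6, 0, 0, 0, 0],
    [2.6, 0, 0, 0, 0],
    [2.6, 0, 0, 0, 0],
    [2.6, 0, 0, 0, 0],
    [2.6, 0, 0, 0, 0],
    [2.6, 0, 0, 0, 0]
  ]
}}

```text
time: 13.8
tool_pos: [0.4484, -0.0837, 0.1133]
tcp_rot: [-3.134, -0.222, -0.0]
wrist_force: [-0.7, 2.6, -0.8]
width: 0.302
grip_force: 1.1
```

```bash
python3 -c "
from h import *
im=ram();w=grip()
cv2.imwrite('pics/c5.png',np.hstack([cv2.resize(im[110:260,220:400],(480,400)),cv2.resize(w[:,160:480],(320,400))])[:,:,::-1])"
```

```text
13.85 [(2, np.float32(18.32), 0.903)] [ 0.4484 -0.0837  0.1133] [-0.2  2.6 -1.2] 0.303 1.1442251550033689
grip tool [ 0.0061 -0.0049 -0.0257] world [ 0.4537 -0.078   0.139 ]
```

View pics/c5.png

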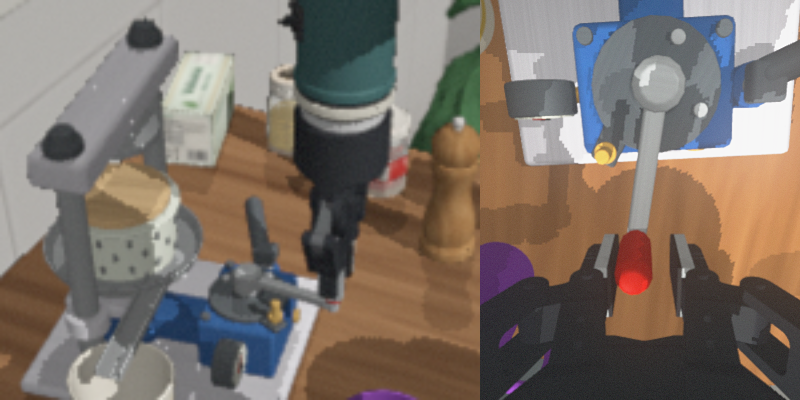

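The ram is fully down: tracking has been steady at 18.3 px, about 48 mm. The grip sits against the left pad with the valve still open. Next I'll swing it most of the way shut.

>>> {"name": "step_arm", "arguments": {
  "motion": [
    [2.6, 0.01, -0.41, 0, 2.9],
    [2.6, 0.04, -0.82, 0, 5.7],
    [2.6, 0.09, -1.23, 0, 8.6],
    [2.6, 0.16, -1.63, 0, 11.5],
    [2.6, 0.25, -2.03, 0, 14.3],
    [2.6, 0.37, -2.42, 0, 17.2],
    [2.6, 0.45, -2.67, 0, 18.9],
    [2.6, 0.53, -2.89, 0, 20.6],
    [2.6, 0.53, -2.89, 0, 20.6],
    [2.6, 0.53, -2.89, 0, 20.6]
  ]
}}

```text
time: 14.9
tool_pos: [0.4507, -0.0553, 0.1141]
tcp_rot: [3.122, -0.34, 0.004]
wrist_force: [1.0, -3.3, 0.3]
width: 0.304
grip_force: 1.5
```

```bash
python3 -c "
from h import *
ram();grip()"
```

```text
14.95 [(1, np.float32(18.46), 0.621)] [ 0.4505 -0.0551  0.114 ] [ 1.1 -2.8  0.8] 0.303 1.4993543364107609
grip tool [ 0.0063  0.004  -0.0252] world [ 0.4558 -0.0604  0.1392]
```

>>> {"name": "step_arm", "arguments": {
  "motion": [
    [2.6, 0, -0.1, 0, 0.7],
    [2.6, 0, -0.2, 0, 1.4],
    [2.6, 0.01, -0.3, 0, 2.1],
    [2.6, 0.01, -0.4, 0, 2.8],
    [2.6, 0.01, -0.4, 0, 2.8],
    [2.6, 0.01, -0.4, 0, 2.8]
  ]
}}

```text
time: 15.6
tool_pos: [0.4503, -0.0502, 0.1131]
tcp_rot: [-3.113, 0.418, 0.001]
wrist_force: [0.1, -3.0, 1.1]
width: 0.301
grip_force: 1.2
```

```bash
python3 -c "
from h import *
grip();s=bot.read_state();print(s['wrist_force'],s['grip_force'],s['tool_pos'])"
```

```text
grip tool [ 0.0079  0.004  -0.026 ] world [ 0.4568 -0.0562  0.1391]
[ 0.47343477 -1.73477825  1.47897067] 1.089716552523896 [ 0.45027319 -0.05019959  0.11314679]
```

>>> {"name": "step_arm", "arguments": {
  "motion": [
    [2.6, 0, -0.05, 0, 0],
    [2.6, 0, -0.05, 0, 0],
    [2.6, 0, -0.05, 0, 0]
  ]
}}

```text
time: 15.95
tool_pos: [0.4504, -0.0499, 0.1131]
tcp_rot: [-3.114, 0.418, 0.001]
wrist_force: [-0.7, -2.3, 1.3]
width: 0.301
grip_force: 1.4
```

Still swinging freely at about 3 N, so I'll continue in 0.5 mm steps.

>>> {"name": "step_arm", "arguments": {
  "motion": [
    [2.6, 0, -0.05, 0, 0],
    [2.6, 0, -0.05, 0, 0],
    [2.6, 0, -0.05, 0, 0]
  ]
}}

```text
time: 16.25
tool_pos: [0.4505, -0.0494, 0.1131]
tcp_rot: [-3.114, 0.418, 0.001]
wrist_force: [-0.7, -3.3, 1.1]
width: 0.306
grip_force: 1.5
```

>>> {"name": "step_arm", "arguments": {
  "motion": [
    [2.6, 0, -0.05, 0, 0],
    [2.6, 0, -0.05, 0, 0],
    [2.6, 0, -0.05, 0, 0]
  ]
}}

```text
time: 16.55
tool_pos: [0.4506, -0.0489, 0.1131]
tcp_rot: [-3.114, 0.418, 0.001]
wrist_force: [-1.9, -3.1, 1.1]
width: 0.306
grip_force: 1.5
```

>>> {"name": "step_arm", "arguments": {
  "motion": [
    [2.6, 0, -0.05, 0, 0],
    [2.6, 0, -0.05, 0, 0],
    [2.6, 0, -0.05, 0, 0]
  ]
}}

```text
time: 16.85
tool_pos: [0.4508, -0.0484, 0.1132]
tcp_rot: [-3.114, 0.418, 0.001]
wrist_force: [-2.7, -2.9, 1.2]
width: 0.303
grip_force: 1.5
```

>>> {"name": "step_arm", "arguments": {
  "motion": [
    [2.6, 0, -0.05, 0, 0],
    [2.6, 0, -0.05, 0, 0],
    [2.6, 0, -0.05, 0, 0]
  ]
}}

```text
time: 17.15
tool_pos: [0.4509, -0.0479, 0.1131]
tcp_rot: [-3.114, 0.418, 0.001]
wrist_force: [-1.7, -2.9, 1.3]
width: 0.307
grip_force: 1.5
```

>>> {"name": "step_arm", "arguments": {
  "motion": [
    [2.6, 0, -0.05, 0, 0],
    [2.6, 0, -0.05, 0, 0],
    [2.6, 0, -0.05, 0, 0]
  ]
}}

```text
time: 17.45
tool_pos: [0.4511, -0.0474, 0.1132]
tcp_rot: [-3.114, 0.418, 0.001]
wrist_force: [-2.7, -2.0, 0.4]
width: 0.303
grip_force: 1.5
```

>>> {"name": "step_arm", "arguments": {
  "motion": [
    [2.6, 0, -0.05, 0, 0],
    [2.6, 0, -0.05, 0, 0],
    [2.6, 0, -0.05, 0, 0]
  ]
}}

```text
time: 17.75
tool_pos: [0.4513, -0.047, 0.1132]
tcp_rot: [-3.114, 0.418, 0.0]
wrist_force: [-2.9, -1.9, 0.4]
width: 0.303
grip_force: 1.5
```

```bash
python3 -c "
from h import *
grip();s=bot.read_state();print(s['wrist_force'],s['grip_force'],s['tool_pos'])"
```

```text
grip tool [ 0.008   0.004  -0.0262] world [ 0.4579 -0.053   0.1394]
[-2.6000032  -2.70327988 -0.40263016] 1.4970575796905905 [ 0.45131782 -0.04700267  0.11318417]
```

>>> {"name": "step_arm", "arguments": {
  "motion": [
    [2.6, 0, -0.05, 0, 0],
    [2.6, 0, -0.05, 0, 0],
    [2.6, 0, -0.05, 0, 0]
  ]
}}

```text
time: 18.1
tool_pos: [0.4514, -0.0466, 0.1132]
tcp_rot: [3.114, -0.418, -0.0]
wrist_force: [-2.6, -1.8, 0.4]
width: 0.304
grip_force: 1.7
```

>>> {"name": "step_arm", "arguments": {
  "motion": [
    [2.6, 0, -0.05, 0, 0],
    [2.6, 0, -0.05, 0, 0],
    [2.6, 0, -0.05, 0, 0]
  ]
}}

```text
time: 18.4
tool_pos: [0.4515, -0.0462, 0.1132]
tcp_rot: [3.113, -0.418, -0.001]
wrist_force: [-3.1, -4.3, 0.2]
width: 0.303
grip_force: 2.2
```

>>> {"name": "step_arm", "arguments": {
  "motion": [
    [2.6, 0, -0.05, 0, 0],
    [2.6, 0, -0.05, 0, 0],
    [2.6, 0, -0.05, 0, 0]
  ]
}}

```text
time: 18.7
tool_pos: [0.4515, -0.0459, 0.1132]
tcp_rot: [3.113, -0.418, -0.001]
wrist_force: [-3.9, -3.8, 0.9]
width: 0.302
grip_force: 2.7
```

The force is rising, so the arm has met the stop. It goes up about 1 N per 0.5 mm. I'll keep going to about 10 N.

>>> {"name": "step_arm", "arguments": {
  "motion": [
    [2.6, 0, -0.05, 0, 0],
    [2.6, 0, -0.05, 0, 0],
    [2.6, 0, -0.05, 0, 0]
  ]
}}

```text
time: 19.0
tool_pos: [0.4516, -0.0457, 0.1132]
tcp_rot: [3.112, -0.417, -0.001]
wrist_force: [-3.3, -5.3, 0.2]
width: 0.309
grip_force: 3.2
```

>>> {"name": "step_arm", "arguments": {
  "motion": [
    [2.6, 0, -0.05, 0, 0],
    [2.6, 0, -0.05, 0, 0],
    [2.6, 0, -0.05, 0, 0]
  ]
}}

```text
time: 19.3
tool_pos: [0.4516, -0.0455, 0.1132]
tcp_rot: [3.112, -0.417, -0.001]
wrist_force: [-4.7, -6.1, 1.1]
width: 0.306
grip_force: 3.8
```

>>> {"name": "step_arm", "arguments": {
  "motion": [
    [2.6, 0, -0.05, 0, 0],
    [2.6, 0, -0.05, 0, 0],
    [2.6, 0, -0.05, 0, 0]
  ]
}}

```text
time: 19.6
tool_pos: [0.4516, -0.0454, 0.1131]
tcp_rot: [3.111, -0.417, -0.002]
wrist_force: [-5.6, -7.9, 1.0]
width: 0.305
grip_force: 4.5
```

>>> {"name": "step_arm", "arguments": {
  "motion": [
    [2.6, 0, -0.05, 0, 0],
    [2.6, 0, -0.05, 0, 0],
    [2.6, 0, -0.05, 0, 0],
    [2.6, 0, -0.05, 0, 0]
  ]
}}

```text
time: 20.0
tool_pos: [0.4517, -0.0452, 0.1131]
tcp_rot: [3.111, -0.417, -0.002]
wrist_force: [-4.6, -9.1, 0.2]
width: 0.307
grip_force: 5.1
```

```bash
python3 -c "
from h import *
w=grip();s=bot.read_state();print(s['wrist_force'],s['grip_force'],s['tool_pos'])
cv2.imwrite('pics/c6.png',cv2.resize(w[0:300,200:460],(650,600) if 0 else (520,600))[:,:,::-1])"
```

```text
grip tool [ 0.0081  0.0042 -0.0261] world [ 0.4584 -0.0513  0.1392]
[-4.54329478 -8.77971935 -0.73882664] 5.098625090613496 [ 0.45168618 -0.04521503  0.11311521]
```

View pics/c6.png

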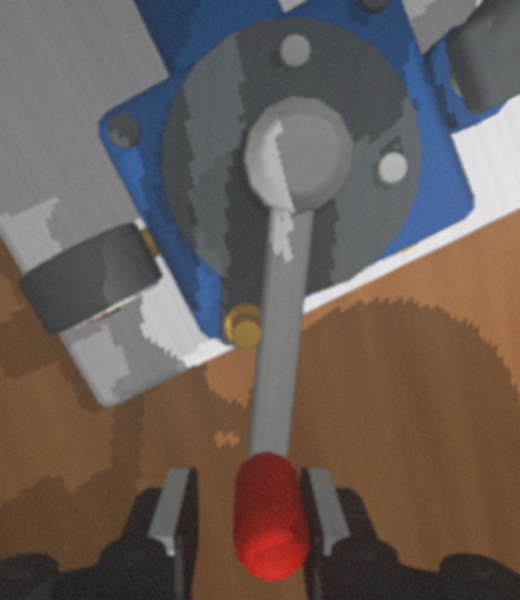

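The arm lies against the brass screw at (243,327) with about 10 N on the grip. Now I'll let go: back off, open and lift.

>>> {"name": "step_arm", "arguments": {
  "motion": [
    [2.6, 0, 0.2, 0, 0],
    [2.6, 0, 0.4, 0, 0],
    [5, 0, 0.6, 0, 0],
    [5, 0, 0.6, 0, 0],
    [5, 0, 0.6, 0, 0],
    [5, 0, 0.6, 0, 0],
    [5, 0, 0.6, -1, 0],
    [5, 0, 0.6, -3, 0],
    [5, 0, 0.6, -5, 0],
    [5, 0, 0.6, -8, 0],
    [5, 0, 0.6, -11, 0],
    [5, 0, 0.6, -12, 0],
    [5, 0, 0.6, -12, 0],
    [5, 0, 0.6, -12, 0],
    [5, 0, 0.6, -12, 0]
  ]
}}

```text
time: 21.55
tool_pos: [0.4495, -0.0493, 0.2314]
tcp_rot: [-3.114, 0.418, 0.005]
wrist_force: [0.7, 0.6, -0.3]
width: 0.585
grip_force: 0.0
```

```bash
python3 - <<'E'
from h import *
w,_=save('wrist','w9'); im,_=save('side','s9'); s=bot.read_state(); print(s['time'],s['tool_pos'],s['wrist_force'],s['grip_force'])
cv2.imwrite('pics/c7.png',np.hstack([cv2.resize(w[0:260,160:480],(400,325)),cv2.resize(im[100:325,200:477],(400,325))])[:,:,::-1])
E
```

```text
21.65 [ 0.44970138 -0.04926749  0.2315094 ] [-0.05615533 -0.11273127 -0.10126973] 0.0
```

View pics/c7.png

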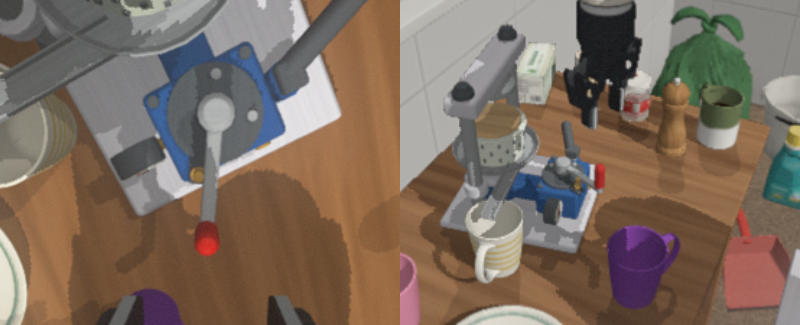

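The lever is shut against the screw at (197,175), the ram is down, the mug, mill and jar are all standing, and the gripper is clear. I'm handing the job in.

```bash
python3 -c "
from workcell import bot
print(bot.finish_job())"
```

```text
the job is handed in; nothing more can be done
None
```

I handed the job in at about 22 s, and the hand-in call gave no verdict: the ram came fully down at about 9 mm/s, the lever was nipped shut at about 10 N and released, and the mug, mill and jar still stand where they were.

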